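Load the plug-in modules and clamp the instrument cover

ROBOT

A 6-joint arm with a two-finger parallel gripper is mounted at the origin on the work surface. World frame = base frame: x ahead of the robot, y to its left, z up, the work surface at z = 0. Lengths are in mm, angles in rad, forces in N, time in s.
With the tool pointing down it reaches from about 300 to 875 mm from the base axis. Payload 6.4 kg.
Tool frame: the origin (TCP) lies at the very end of the fingers, on their centre line; the grasp point (between the pads) lies 19 mm behind it; z points along the fingers, y is the line along which they close (so a half turn about z gives the same grasp; the last joint's range is limited). The gripper opens to 85 mm and grips with 20 to 120 N. Pads are 22 mm wide; open, the fingers measure 114 mm over their backs; the gripper's body (76 mm by 85 mm) begins 54 mm behind the grasp point. The pads swing forward as they close: fully open they stand 13 mm farther back than shut.
Start: joints at [-1.475, 0.181, 1.607, -0, 1.354, -0.206], TCP at [170.929, -549.021, 231.288] pointing down, gripper open.
Joint ranges: [-2.99, 2.99], [-0.89, 2.07], [0.3, 2.58], [-1.14, 4.28], [0, 2.63], [-3.12, 3.12]. Speed limits (rad/s): [2.57, 2.57, 3.01, 3.14, 3.14, 3.14].

INTERFACE

Orientations are given as a rotation vector (axis times angle).
In Python, from bench import bot gives the robot as it stands. The module is installed in compiled form; this text tells all that it offers. Calls block until the motion is done:
- bot.move_to(position, orientation): joint-space move of the TCP to a pose.
- bot.servo_line(position, attitude=None, velocity=150, force_limit=None): straight line of the TCP; attitude=None keeps the orientation; velocity is the mean speed in mm/s. With force_limit (N) it stops when the force on the tool has changed by that much, and returns True; else False.
- bot.movej(angles): joint-space move.
- bot.move_gripper(opening, strength=None): finger opening in mm; strength is the grip in N (None keeps the last); returns when the fingers have stopped.
- bot.dwell(seconds).
- bot.solve_ik(position, orientation): joint angles nearest the present ones, or None.
- bot.sense(): the state.
- bot.snapshot(name): name is "scene" or "top"; returns a dict with "color" (400x640x3 uint8, red, green, blue), "fx", "fy", "cx", "cy" (pixels), "rvec" (rotation vector, rad) and "tvec" (3), from world to camera coordinates, as OpenCV has them. Camera axes: x right, y down, z forward; pixel columns grow to the right and rows downward; lengths in mm; the calibration is good to about 2 mm. A picture is of the moment at which its call begins. There is no depth.
A pose or a line that the arm cannot do raises bot.Unreachable and nothing moves.
- bot.finish_job(): hands the job in; it is judged then, once.
The state is a dict: "time_s": time; "q": joint angles; "qd": joint speeds; "joint_efforts": joint torques, N m; "eef_pos": TCP position; "tcp_rot": TCP orientation; "contact_force": force on the tool from outside, world axes, zero at the start; "moment": the same for the moment, N m; "finger_gap": finger opening in mm; "grip_force": force on a finger pad.
Only numpy, scipy, OpenCV 4.12 (cv2) and the standard library are available. Lean on these libraries where they do the work, as an engineer would, in place of code of your own. Each camera call takes 0.05 s, during which the arm holds its last target. There are 200 camera calls.

TASK

Slide every plug-in module lying on the bench fully home into a slot of the aluminium chassis, one to a slot. Then tighten the four cover screws clockwise with the T-handle key in cross order: start at the corner beside the black cable gland, then the corner diagonally opposite, then the other two, turning each only about a sixth of a turn (60 degrees) on a first round, and on a second round in the same order as far as it will go. Touch the screws with the key only, keep the fingers off the chassis, stand the key upright back in its tray and leave the other bench things where they are.

Things in the scene. Friction and masses are not known exactly. Their poses are not given: they have to be found in the camera images.
- chassis: aluminium instrument chassis fixed to the bench, 150 (x) x 240 (y) x 60 mm high. Origin: centre of its underside; z up; its front face, at x = -75 mm, looks to -x (the robot) and has three slots for modules. On the flat cover, top at z = 60 mm, four captive square-headed screws: A at (-55, +100), B at (+55, +100), C at (+55, -100), D at (-55, -100) mm
- gland (a point): black cable gland, 24 mm thick, standing 37 mm out of the chassis's left (+y) side near its front corner, 30 mm up; this point is on that side face. It marks the corner of screw A
- slot_mid (a point): centre of the mouth of the middle slot; axes as the chassis's, +x leads in. Slots: 50 mm wide (y), 14 mm high, floor 30 mm above the bench, 75 mm deep to a solid stop. The other two are alike, 70 mm to either side (y). Slot roof 16 mm thick; a dark strip on the cover's front edge lies over each slot
- head_a (a point): centre of the head of screw A (16 x 16 mm square, 12 mm high, standing on the cover; its underside is 60 mm and its top 72 mm above the bench); axes along the sides of the square, turning with it; a dark line on top runs from the middle to its +x side
- head_b (a point): centre of the head of screw B (16 x 16 mm square, 12 mm high, standing on the cover; its underside is 60 mm and its top 72 mm above the bench); axes along the sides of the square, turning with it; a dark line on top runs from the middle to its +x side
- head_c (a point): centre of the head of screw C (16 x 16 mm square, 12 mm high, standing on the cover; its underside is 60 mm and its top 72 mm above the bench); axes along the sides of the square, turning with it; a dark line on top runs from the middle to its +x side
- head_d (a point): centre of the head of screw D (16 x 16 mm square, 12 mm high, standing on the cover; its underside is 60 mm and its top 72 mm above the bench); axes along the sides of the square, turning with it; a dark line on top runs from the middle to its +x side
- screw_a (a joint): how far screw A is tightened, rad, growing clockwise seen from above: starts between 0 and 0.15, a hard stop (fully tight) at 2.0. Steady friction about 0.12 N m, stays where it is left, does not move up or down
- screw_b (a joint): how far screw B is tightened, rad, growing clockwise seen from above: starts between 0 and 0.15, a hard stop (fully tight) at 2.0. Steady friction about 0.12 N m, stays where it is left, does not move up or down
- screw_c (a joint): how far screw C is tightened, rad, growing clockwise seen from above: starts between 0 and 0.15, a hard stop (fully tight) at 2.0. Steady friction about 0.12 N m, stays where it is left, does not move up or down
- screw_d (a joint): how far screw D is tightened, rad, growing clockwise seen from above: starts between 0 and 0.15, a hard stop (fully tight) at 2.0. Steady friction about 0.12 N m, stays where it is left, does not move up or down
- grip1 (a point): handle of plug-in module 1 (may be absent; all alike, any slot will do). Plate 120 (x) x 44 (y) x 5 mm, 150 g; upright black handle rib 30 (x) x 14 (y) mm, up to 42 mm above the plate's underside. This point: rib's middle, 27 mm above the underside, 103 mm behind the front edge (+x), which enters the slot first. Fully home: x = -103, z = 57 mm in the chassis frame
- grip2 (a point): handle of plug-in module 2 (may be absent; all alike, any slot will do). Plate 120 (x) x 44 (y) x 5 mm, 150 g; upright black handle rib 30 (x) x 14 (y) mm, up to 42 mm above the plate's underside. This point: rib's middle, 27 mm above the underside, 103 mm behind the front edge (+x), which enters the slot first. Fully home: x = -103, z = 57 mm in the chassis frame
- grip3 (a point): handle of plug-in module 3 (may be absent; all alike, any slot will do). Plate 120 (x) x 44 (y) x 5 mm, 150 g; upright black handle rib 30 (x) x 14 (y) mm, up to 42 mm above the plate's underside. This point: rib's middle, 27 mm above the underside, 103 mm behind the front edge (+x), which enters the slot first. Fully home: x = -103, z = 57 mm in the chassis frame
- key_grip (a point): middle of the cross handle of the steel T-handle key (220 g), standing on its socket in the tray. Handle 64 (x) x 14 (y) x 24 (z) mm; this point is on the key's axis, 78 mm above its lower end, z up. Shaft 12 mm thick. Socket 27 x 27 x 24 mm high, sides along x and y; square opening below 19 x 19 mm, 18 mm deep; fits a screw head with 0.2 rad play either way
- tray_in (a point): centre of the inner floor of the key's fixed grey tray, 5 mm above the bench; inside 80 x 80 mm, rim 9 mm above the bench
- tape: roll of black tape, 68 mm across, 19 mm high, loose bystander; origin under its centre
- driver: blue-handled screwdriver, 160 mm long along x, 26 mm thick, loose bystander; origin on its underside near the middle
- pliers: needle-nose pliers lying flat, about 140 mm long along x, 12 mm thick, loose bystander; origin under the pivot
- spool: grey solder spool, 44 mm across, 35 mm high, loose bystander; origin under its centre
Things that resemble listed ones, but are neither listed nor needed, are in the scene too. What is shaped like the part that bears grip3 but blue or purple is not meant.

How it is judged:
By the outcome, as a careful person would: the job done as asked, in the order asked, and still so for the second after the job is handed in, with the robot touching nothing.
Of module1, module2, module3 only 1 to 3 are there at a start; the rules pass over those that are not, and their reading is None.
At some moment in a run one of module1, module2, module3 may be knocked a few centimetres aside while the robot is not near it.
It also fails if it takes over 210 s, if anything falls off the work surface, if the arm or the gripper's body presses on something with over 40 N, if the wrist force passes 120 N, or if a joint passes its speed limit or range.

## Working session

There is one attempt and no reset: what is moved stays moved. The work goes in short steps, each a Python script; the robot and the scene stay as the last script left them, time stands still between calls to the robot, and variables do not carry over. Pictures are saved under pics/ and viewed, at most 14 in all, crops included, and the job is handed in when it is done.

```bash
mkdir -p pics; ls; python3 - <<'E'
from bench import bot
import cv2,numpy as np
for n in("scene","top"):
    s=bot.snapshot(n); cv2.imwrite(f"pics/{n}0.png",s["color"][:,:,::-1]); 
    R=cv2.Rodrigues(np.array(s["rvec"],float))[0]; print(n,s["fx"],s["cx"],s["cy"],R.round(3).tolist(),(-R.T@np.array(s["tvec"]).ravel()).round(1))
s=bot.sense(); print(s["time_s"],s["tcp_rot"],s["finger_gap"])
E
```

```text
pics
scene 447.3272193518865 313.50763540557347 201.638070785476 [[-0.496, 0.869, 0.001], [0.726, 0.415, -0.548], [-0.476, -0.271, -0.836]] [1147.5  403.3 1182.8]
top 384.70252694409936 322.2181523470486 207.18926896952212 [[0.005, -0.999, 0.033], [-0.996, -0.008, -0.09], [0.091, -0.032, -0.995]] [ 408.8   36.2 1169.8]
0.1 [-3.10438651e+00 -4.71972159e-01 -1.24820285e-04] 85.7494607831986
```

View pics/scene0.png

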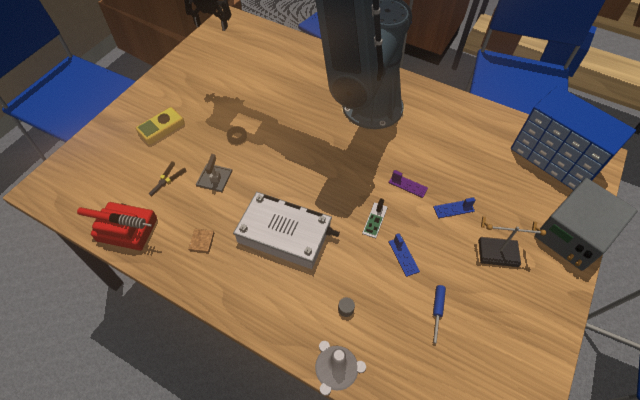

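View pics/top0.png

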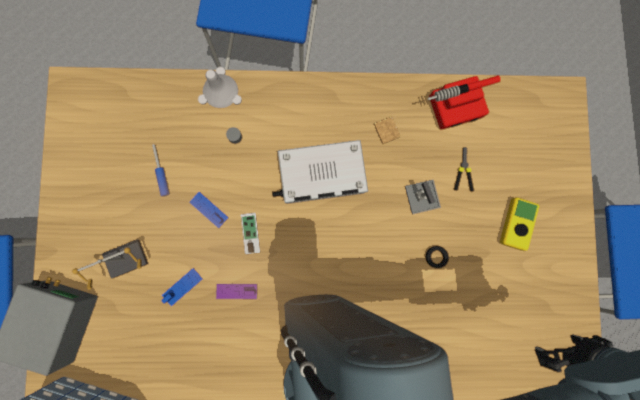

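The scene view shows one green module (375,218), the chassis (288,230) with its gland at (333,232), and the key in its tray (213,178). In the top view the module is at (250,233), the chassis at (322,171) and the tray at (423,195). The blue and purple ones are decoys. Next I'll look at enlarged crops.

```bash
python3 - <<'E'
import cv2,numpy as np
t=cv2.imread("pics/top0.png");s=cv2.imread("pics/scene0.png")
f=lambda im,x,y,w,h,k:cv2.resize(im[y:y+h,x:x+w],None,fx=k,fy=k,interpolation=cv2.INTER_CUBIC)
cv2.imwrite("pics/c1.png",f(t,235,130,210,130,3.8))
cv2.imwrite("pics/c2.png",f(s,190,150,210,130,3.8))
E
```

```text
(no output)
```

View pics/c1.png

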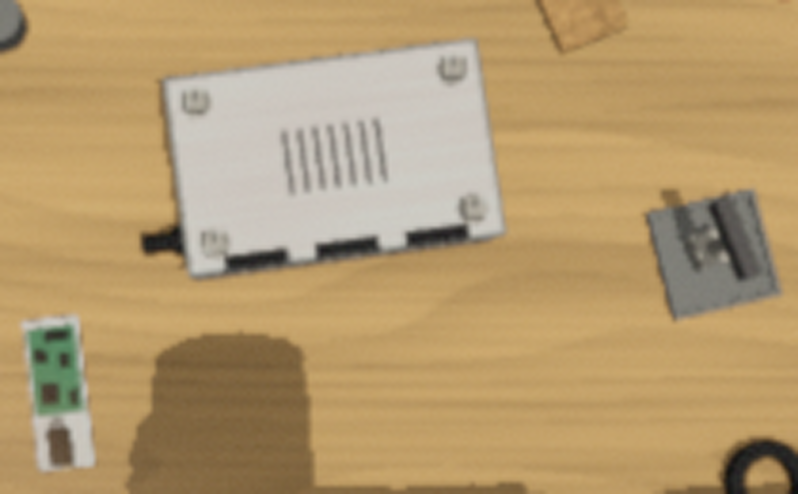

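View pics/c2.png

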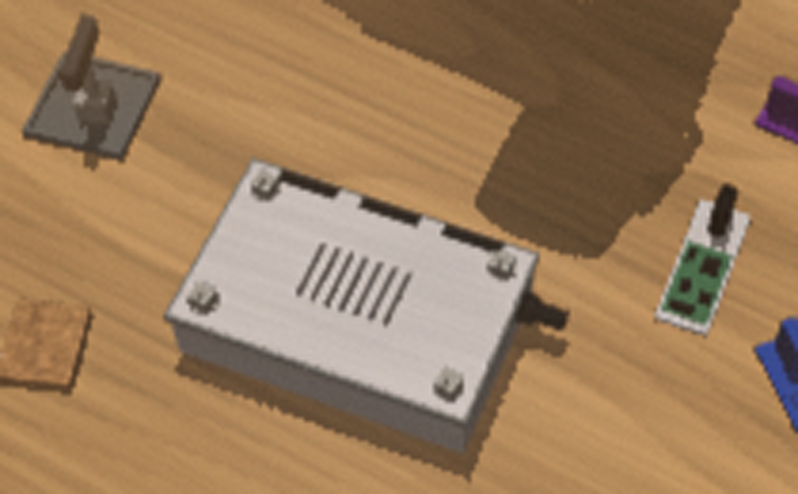

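Top crop: cover corners are at (164,80), (474,40), (503,233), (190,277), with the gland on the left at (160,241). The module plate is at (23..94,317..471) and its rib at (60,443). The tray is at (648..780,190..318), with the key handle running from (720,198) to (750,278). Each screw has its dark line near +x. Now I'll turn these into positions.

```bash
cat > h.py <<'E'
from bench import bot
import cv2,numpy as np
def snap(n,fn=None):
    s=bot.snapshot(n); s["R"]=cv2.Rodrigues(np.array(s["rvec"],float))[0]; s["c"]=-s["R"].T@np.array(s["tvec"],float).ravel()
    s["n"]=n
    if fn: cv2.imwrite("pics/"+fn,s["color"][:,:,::-1])
    return s
def dirs(s,p):
    p=np.atleast_2d(np.array(p,float)); return np.c_[(p[:,0]-s["cx"])/s["fx"],(p[:,1]-s["cy"])/s["fy"],np.ones(len(p))]@s["R"]
def plane(s,p,z):
    d=dirs(s,p); return s["c"]+d*((z-s["c"][2])/d[:,2])[:,None]
def tri(s1,p1,s2,p2):
    A=np.zeros((3,3));b=np.zeros(3)
    for s,p in((s1,p1),(s2,p2)):
        d=dirs(s,p)[0];d/=np.linalg.norm(d);M=np.eye(3)-np.outer(d,d);A+=M;b+=M@s["c"]
    return np.linalg.solve(A,b)
def rect(s,mask,z,near=None):
    """largest contour (or nearest pixel) -> minAreaRect on plane z"""
    cs=[c for c in cv2.findContours(mask.astype(np.uint8),cv2.RETR_EXTERNAL,cv2.CHAIN_APPROX_NONE)[0]]
    c=max(cs,key=cv2.contourArea)
    w=plane(s,c[:,0],z)[:,:2].astype(np.float32)
    return cv2.minAreaRect(w)
E
python3 - <<'E'
from h import *
T=snap("top");S=snap("scene")
ct=lambda l:np.array(l)/3.8+[235,130]-0.37
cs=lambda l:np.array(l)/3.8+[190,150]-0.37
for s,o,tag in((T,(235,130),'T'),(S,(190,150),'S')):
    hsv=cv2.cvtColor(s["color"],cv2.COLOR_RGB2HSV)
    w=((hsv[...,1]<40)&(hsv[...,2]>165)).astype(np.uint8)
    w=cv2.morphologyEx(w,cv2.MORPH_CLOSE,np.ones((5,5)))
    m=np.zeros_like(w); x,y=(322,171) if tag=='T' else (288,230)
    m[y-50:y+50,x-60:x+60]=w[y-50:y+50,x-60:x+60]; print(tag,"cover",rect(s,m,60))
    x,y=(250,233) if tag=='T' else (375,218)
    p=((hsv[...,1]<40)&(hsv[...,2]>140))|((hsv[...,0]>50)&(hsv[...,0]<90)&(hsv[...,1]>60))
    p=cv2.morphologyEx(p.astype(np.uint8),cv2.MORPH_CLOSE,np.ones((3,3)))
    m=np.zeros_like(w); m[y-25:y+25,x-18:x+18]=p[y-25:y+25,x-18:x+18]; print(tag,"mod",rect(s,m,5))
print("coverT",plane(T,ct([(164,80),(474,40),(503,233),(190,277)]),60)[:,:2].round(1).tolist())
print("coverS",plane(S,cs([(469,420),(172,318),(253,161),(537,257)]),60)[:,:2].round(1).tolist())
hT=ct([(214,240),(196,100),(452,68),(473,207)]);hS=cs([(502,262),(449,382),(202,297),(265,182)])
print("headsT",plane(T,hT,72)[:,:2].round(1).tolist());print("headsS",plane(S,hS,72)[:,:2].round(1).tolist())
print("tray",plane(T,ct([(648,212),(752,190),(780,293),(674,318)]),9)[:,:2].round(1).tolist())
print("trayS",plane(S,cs([(24,130),(85,58),(160,73),(124,155)]),9)[:,:2].round(1).tolist())
print("key handle",tri(T,ct((719,200)),S,cs((88,20))),tri(T,ct((751,275)),S,cs((75,58))))
print("handle95",plane(T,ct([(712,203),(728,196),(760,272),(740,279)]),95)[:,:2].round(1).tolist())
print("rib",plane(T,ct((60,443)),42))
print("ribS",plane(S,cs((727,190)),42))
E
```

```text
T cover ((617.7371826171875, -0.35101318359375), (152.27333068847656, 242.5140838623047), 8.047456741333008)
T mod ((435.1751708984375, 215.12509155273438), (118.59735870361328, 42.5023193359375), 7.650692939758301)
S cover ((620.8809204101562, 0.1728973388671875), (149.2852783203125, 239.84445190429688), 8.265962600708008)
S mod ((440.6228942871094, 216.7804412841797), (118.54060363769531, 42.09064483642578), 7.6163649559021)
coverT [[674.9, 131.3], [709.6, -108.4], [558.6, -130.2], [522.6, 109.2]]
coverS [[676.7, 134.0], [714.2, -102.7], [564.1, -129.6], [530.3, 110.8]]
headsT [[549.6, 90.7], [656.8, 105.7], [684.2, -89.8], [576.7, -105.6]]
headsS [[554.0, 92.9], [662.4, 109.0], [692.8, -88.2], [582.3, -104.6]]
tray [[583.7, -255.6], [602.5, -340.8], [518.8, -361.8], [498.0, -275.4]]
trayS [[607.2, -340.1], [519.4, -341.7], [500.4, -275.3], [586.2, -251.2]]
key handle [ 569.46635526 -267.1541019   160.21617013] [ 532.49394988 -335.22920521   26.75748815]
handle95 [[578.0, -282.4], [583.4, -294.6], [526.3, -317.6], [520.9, -302.4]]
rib [[396.23589981 207.59132314  42.        ]]
ribS [[389.15366715 208.85780096  42.        ]]
```

```bash
cat >> h.py <<'E'
from scipy.spatial.transform import Rotation as Ro
CH=np.array([619.,0.]);CY=np.radians(8.15)
def rot(a): return np.array([[np.cos(a),-np.sin(a)],[np.sin(a),np.cos(a)]])
def ch(x,y): return CH+rot(CY)@[x,y]
def att(yaw): return (Ro.from_euler('z',yaw)*Ro.from_euler('x',np.pi)).as_rotvec()
def st(): 
    s=bot.sense(); print("t%.1f"%s["time_s"],"p",np.round(s["eef_pos"],1),"F",np.round(s["contact_force"],1),"M",np.round(s["moment"],2),"gap %.1f grip %.0f"%(s["finger_gap"],s["grip_force"]),"q6 %.2f"%s["q"][5]); return s
E
python3 - <<'E'
from h import *
T=snap("top","top1.png")
a=np.radians(7.63); g=np.array([438,216])+rot(a)@[-43,0]
bot.move_gripper(50,60)
bot.move_to([*g,120],att(a)); st()
bot.servo_line([*g,11],att(a),velocity=120,force_limit=15); st()
bot.move_gripper(5,60); st()
bot.servo_line([*g,60],att(a)); st()
p=ch(-195,0)
bot.servo_line([*p,60],att(CY)); st()
T=snap("top","top2.png");S=snap("scene","scene2.png")
f=lambda im,x,y,w,h,k:cv2.resize(im[y:y+h,x:x+w,::-1],None,fx=k,fy=k,interpolation=cv2.INTER_CUBIC)
cv2.imwrite("pics/c3.png",np.vstack([f(T["color"],250,130,200,100,3),f(S["color"],190,140,200,100,3)]))
E
```

```text
t3.5 p [395.9 209.8 120.1] F [ 0.  -0.4  0.6] M [ 0.03 -0.01  0.01] gap 50.1 grip 0 q6 1.66
t4.6 p [396.  210.4  11.6] F [-0.4  0.9  0.4] M [-0.04  0.03 -0.01] gap 50.3 grip 0 q6 1.66
t5.0 p [396.1 210.5  11.7] F [-1.1 -0.8  6.9] M [ 0.06  0.18 -0.  ] gap 13.4 grip 60 q6 1.66
t5.5 p [395.2 210.2  59.8] F [-0.8 -0.4 -1.3] M [-0.06  0.06  0.  ] gap 13.2 grip 59 q6 1.66
t7.2 p [425.8 -27.1  59.9] F [ 0.3 -0.2 -1.6] M [0.04 0.06 0.02] gap 12.8 grip 59 q6 1.08
```

View pics/c3.png

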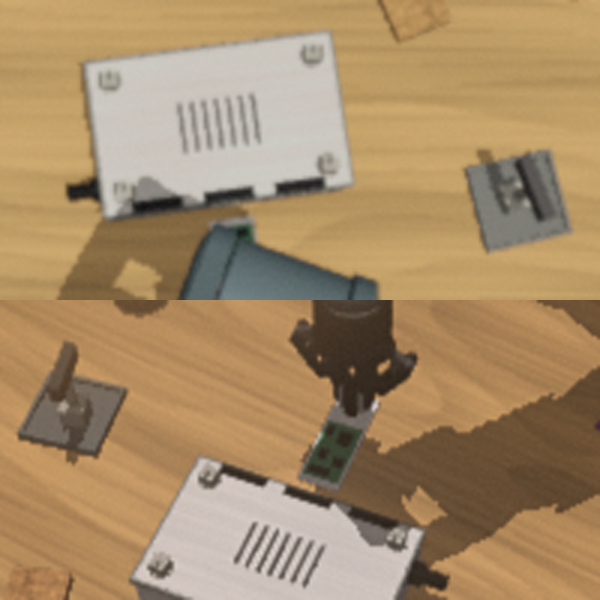

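The module is held in front of the middle slot: plate front corners at (212,224)/(255,219) in the top half and (300,476)/(336,488) in the lower half. The middle strip runs (205,197)–(253,190) above and (284,488)–(330,500) below.

```bash
python3 - <<'E'
from h import *
T=snap("top");S=snap("scene")
ct=lambda l:np.array(l)/3+[250,130]-0.33
cs=lambda l:(np.array(l)-[0,300])/3+[190,140]-0.33
inv=lambda P:((P[:,:2]-CH)@rot(CY)).round(1).tolist()
print("T strip",inv(plane(T,ct([(205,197),(253,190)]),60)),"plate",inv(plane(T,ct([(212,224),(255,219)]),53)))
print("S strip",inv(plane(S,cs([(284,491),(330,504)]),60)),"plate",inv(plane(S,cs([(300,476),(336,488)]),53)))
# mask-based plate edges in both views
for s,c in((T,(327,205)),(S,(300,198))):
    im=s["color"]; hsv=cv2.cvtColor(im,cv2.COLOR_RGB2HSV); print(s["n"])
    # dark strips of the chassis via mask
    x,y=(322,171) if s["n"]=="top" else (288,220)
    m=np.zeros(im.shape[:2],np.uint8); m[y-55:y+55,x-50:x+55]=(hsv[y-55:y+55,x-50:x+55,2]<55)
    for k in cv2.findContours(m,cv2.RETR_EXTERNAL,cv2.CHAIN_APPROX_NONE)[0]:
        if 25<cv2.contourArea(k)<200:
            r=cv2.minAreaRect(plane(s,k[:,0],60)[:,:2].astype(np.float32)); print(inv(np.array([[*r[0]]])),np.round(r[1]))
E
```

```text
T strip [[-72.0, 23.2], [-71.5, -23.9]] plate [[-98.3, 19.8], [-99.1, -22.4]]
S strip [[-66.5, -24.4], [-69.2, 24.2]] plate [[-93.1, -18.8], [-93.1, 20.6]]
top
[[-73.9, 70.3]] [10. 42.]
scene
[[-25.5, 141.7]] [35. 20.]
[[-219.5, 2.2]] [40. 73.]
```

```bash
python3 - <<'E'
from h import *
L=lambda x,z,**k:bot.servo_line([*ch(x,0),z],att(CY),**k)
print(L(-195,45.6)); st()
print(L(-160,45.6,velocity=60,force_limit=8)); st()
print(L(-120,45.6,velocity=60,force_limit=10)); st()
print(L(-120,41,velocity=20,force_limit=4)); s=st()
z=s["eef_pos"][2]+0.5
print(L(-92,z,velocity=30,force_limit=15)); st()
S=snap("scene","scene3.png");T=snap("top","top3.png")
f=lambda im,x,y,w,h,k:cv2.resize(im[y:y+h,x:x+w,::-1],None,fx=k,fy=k,interpolation=cv2.INTER_CUBIC)
cv2.imwrite("pics/c4.png",np.vstack([f(T["color"],250,130,200,100,3),f(S["color"],190,140,200,100,3)]))
E
```

```text
False
t7.7 p [424.9 -27.1  44.9] F [ 0.1 -0.2 -1.9] M [-0.04  0.05  0.03] gap 13.2 grip 59 q6 1.08
False
t8.4 p [460.3 -22.5  45.3] F [-0.9  0.4 -1.4] M [0.06 0.04 0.03] gap 13.2 grip 59 q6 1.12
False
t9.2 p [499.8 -16.9  45.3] F [-0.7 -1.1 -1. ] M [ 0.    0.09 -0.02] gap 12.9 grip 59 q6 1.16
True
t9.5 p [500.1 -17.1  41.7] F [-0.7 -0.1  5.2] M [ 0.03 -0.01  0.01] gap 13.1 grip 60 q6 1.16
True
t9.8 p [500.1 -17.1  41.7] F [-2.1 -0.5  5.5] M [ 0.02 -0.05 -0.02] gap 13.2 grip 60 q6 1.16
```

View pics/c4.png

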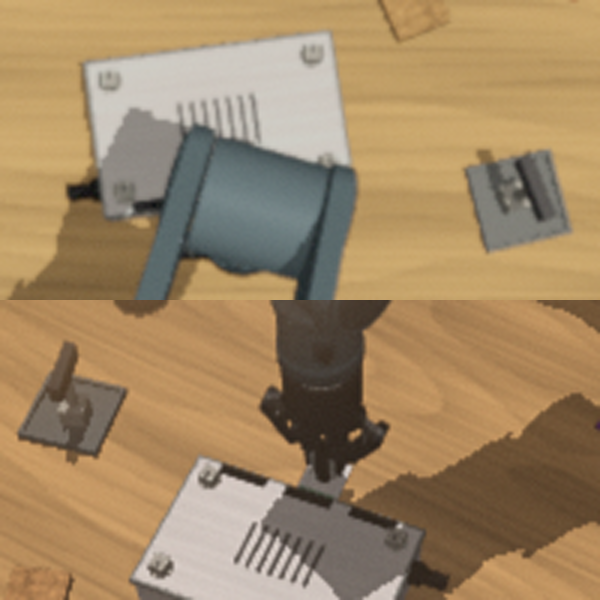

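The module is inside the slot and about 17 mm short of home. It is resting on the slot floor, so I'll lift it slightly and push on.

```bash
python3 - <<'E'
from h import *
L=lambda x,z,**k:bot.servo_line([*ch(x,0),z],att(CY),**k)
L(-120,43.2,velocity=20); st()
print(L(-108,43.2,velocity=25,force_limit=15)); st()
print(L(-92,43.2,velocity=20,force_limit=18)); s=st()
print(((np.array(s["eef_pos"][:2])-CH)@rot(CY)))
E
```

```text
t10.1 p [499.8 -17.   43. ] F [-0.7 -0.7 -1.4] M [-0.02  0.05  0.  ] gap 13.0 grip 59 q6 1.16
False
t10.8 p [512.  -15.2  43.1] F [-0.7  0.1 -2. ] M [0.   0.05 0.01] gap 13.2 grip 59 q6 1.17
True
t11.3 p [517.8 -14.1  42.3] F [ 0.6 -0.5  1.3] M [-0.1  -0.22 -0.08] gap 13.2 grip 59 q6 1.17
[-102.13850758    0.41508716]
```

```bash
python3 - <<'E'
from h import *
L=lambda x,z,**k:bot.servo_line([*ch(x,0),z],att(CY),**k)
print(L(-94,42.3,velocity=15,force_limit=18)); s=st()
print(((np.array(s["eef_pos"][:2])-CH)@rot(CY)))
bot.move_gripper(45); st()
p=s["eef_pos"]
bot.servo_line([p[0],p[1],150],velocity=200)
bot.move_to([450,-250,250],att(CY)); 
S=snap("scene","scene4.png");T=snap("top","top4.png")
f=lambda im,x,y,w,h,k:cv2.resize(im[y:y+h,x:x+w,::-1],None,fx=k,fy=k,interpolation=cv2.INTER_CUBIC)
cv2.imwrite("pics/c5.png",np.vstack([f(T["color"],250,140,200,75,4),f(S["color"],190,150,200,75,4)]))
st()
E
```

```text
True
t11.7 p [518.1 -13.8  41.8] F [-1.8 -1.1  5.2] M [ 0.06 -0.25  0.01] gap 13.0 grip 60 q6 1.18
[-101.85014006    0.67234549]
t12.1 p [517.2 -13.6  41.1] F [-0.3 -0.5 -0.6] M [ 0.05 -0.02 -0.01] gap 45.0 grip 0 q6 1.18
t13.9 p [ 450.2 -248.4  248.9] F [-0.1  0.3 -0.2] M [ 0.01 -0.02 -0.02] gap 45.0 grip 0 q6 0.69
```

View pics/c5.png

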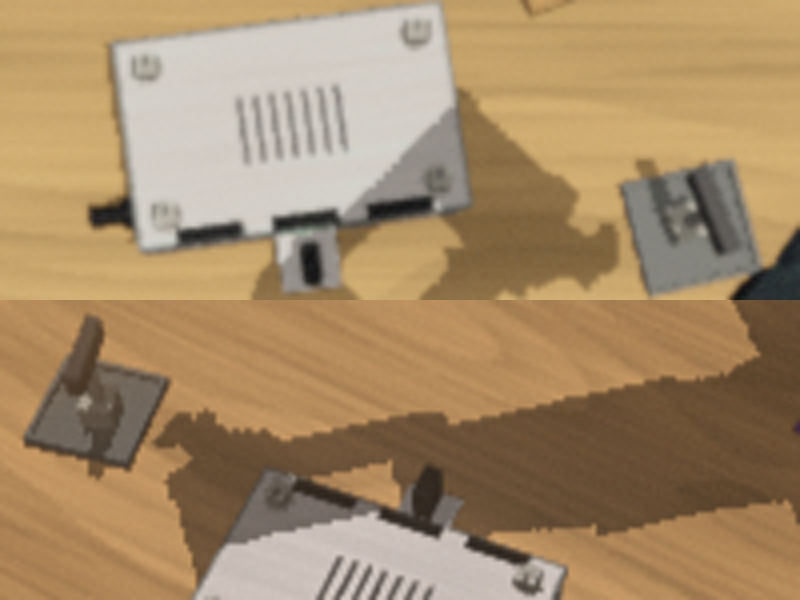

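View pics/scene4.png

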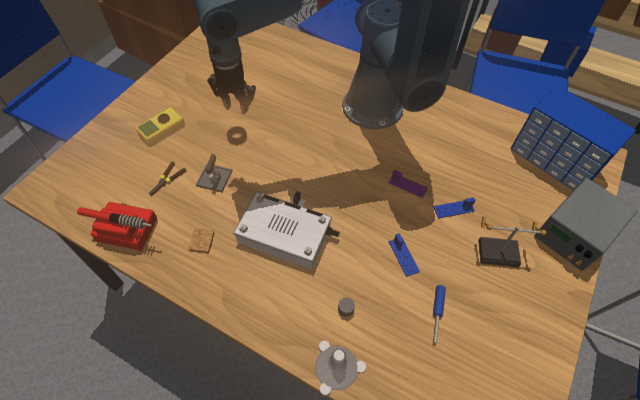

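The module sits in the middle slot, plate and rib protruding at (310,262) in the crop, and no other green module is present. The key handle runs from about (699,173) to (732,249) in the top half and (92,318) to (75,392) in the lower half. I'll compute its pose and cross-check it between the two views.

```bash
cat >> h.py <<'E'
def proj(s,P):
    q=(np.atleast_2d(P)-s["c"])@s["R"].T; return np.c_[q[:,0]/q[:,2]*s["fx"]+s["cx"],q[:,1]/q[:,2]*s["fy"]+s["cy"]]
E
python3 - <<'E'
from h import *
T=snap("top");S=snap("scene")
ct=lambda l:np.array(l)/4+[250,140]-0.375
cs=lambda l:(np.array(l)-[0,300])/4+[190,150]-0.375
E=plane(T,ct([(699,173),(732,249)]),95); c=E.mean(0); d=E[0]-E[1]; a=np.arctan2(d[1],d[0])
print("handle T",c,np.degrees(a),np.linalg.norm(d))
ES=plane(S,cs([(90,320),(80,350)]),95); print("S ends z95",ES.round(1))
# predicted outline in S crop coordinates
u=np.array([np.cos(a),np.sin(a),0]);v=np.array([-u[1],u[0],0])
P=[c+32*i*u+7*j*v-[0,0,k] for k in(0,24) for i,j in((1,1),(1,-1),(-1,-1),(-1,1))]
print("pred S",((proj(S,P)-[190,150]+.375)*4+[0,300]).round(0).tolist())
print("pred T",((proj(T,P)-[250,140]+.375)*4).round(0).tolist())
print("tray",plane(T,ct([(621,184),(735,159),(762,268),(652,296)]),9)[:,:2].mean(0),plane(S,cs([(24,438),(85,362),(169,378),(130,467)]),9)[:,:2].mean(0))
rear=plane(T,ct([(283,291),(341,288)]),35)[:,:2]; print("plate rear",((rear-CH)@rot(CY)).round(1), "strip front", ((plane(T,ct([(275,231),(339,222)]),60)[:,:2]-CH)@rot(CY)).round(1))
E
```

```text
handle T [ 551.47483001 -300.52515947   95.        ] 22.609284517175155 58.72717470934256
S ends z95 [[ 532.5 -311.3   95. ]
 [ 560.3 -300.    95. ]]
pred S [[85.0, 375.0], [67.0, 374.0], [88.0, 309.0], [105.0, 311.0], [91.0, 394.0], [73.0, 393.0], [94.0, 329.0], [111.0, 330.0]]
pred T [[689.0, 173.0], [706.0, 166.0], [742.0, 249.0], [725.0, 256.0], [679.0, 178.0], [696.0, 171.0], [732.0, 252.0], [714.0, 259.0]]
tray [ 550.6543282 -309.5012291] [ 555.29198572 -302.08584592]
plate rear [[-120.3   22.2]
 [-123.9  -20.7]] strip front [[-78.1  23. ]
 [-77.8 -24.1]]
```

```bash
python3 - <<'E'
from h import *
a=np.radians(22.6); g=np.array([552,-300.5])
bot.move_gripper(75,100)
bot.move_to([*g,170],att(a)); st()
print(bot.servo_line([*g,64],att(a),velocity=100,force_limit=10)); st()
bot.move_gripper(5,100); st()
bot.servo_line([*g,64+130],att(a)); st()
yaw=CY-0.075+np.pi/2
p=ch(-55,100)
bot.move_to([*p,64+130],att(yaw)); st()
bot.servo_line([*p,84-5+59+0],att(yaw),velocity=100,force_limit=8); st()   # lower end at about 79
S=snap("scene","scene5.png");T=snap("top","top5.png")
f=lambda im,x,y,w,h,k:cv2.resize(im[y:y+h,x:x+w,::-1],None,fx=k,fy=k,interpolation=cv2.INTER_CUBIC)
cv2.imwrite("pics/c6.png",f(S["color"],290,170,80,60,10))
E
```

```text
t15.0 p [ 551.4 -300.2  169.8] F [ 0.9 -0.3  0.1] M [-0.04  0.01  0.03] gap 74.9 grip 0 q6 0.49
False
t16.2 p [ 552.6 -300.9   64.9] F [ 0.3 -0.2  0.7] M [-0.03  0.01  0.01] gap 74.8 grip 0 q6 0.49
t16.8 p [ 552.3 -300.9   64.3] F [ 0.9 -1.8  1.1] M [-0.28 -0.1  -0.05] gap 12.5 grip 98 q6 0.49
t17.8 p [ 551.3 -299.9  192.5] F [ 0.3  0.  -2.3] M [-0.04  0.02 -0.01] gap 12.7 grip 97 q6 0.49
t19.3 p [550.8  90.2 194. ] F [-0.7  0.2 -2.6] M [-0.04 -0.05  0.04] gap 12.8 grip 97 q6 -0.12
t20.0 p [550.8  91.  138.4] F [-0.   0.1 -2.2] M [-0.01 -0.04 -0.01] gap 12.7 grip 97 q6 -0.12
```

View pics/c6.png

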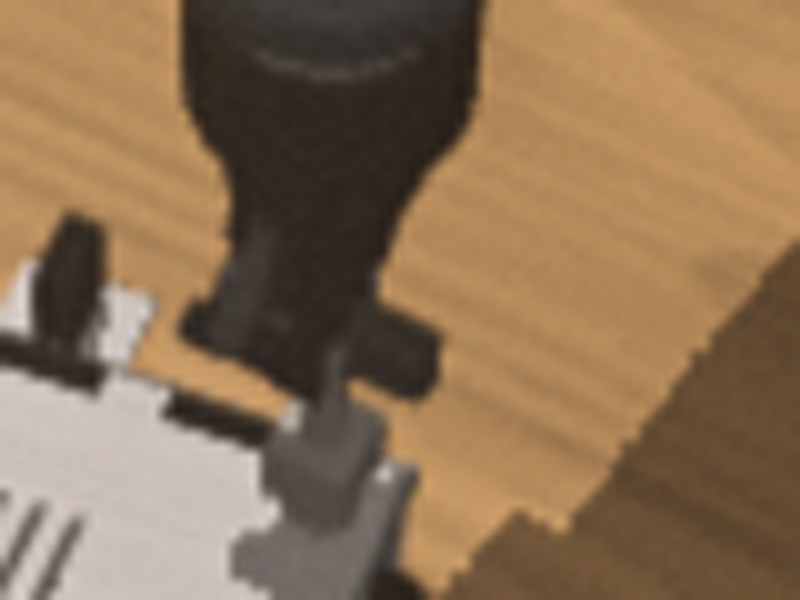

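The scene crop shows the held key over screw A: socket left edge at x≈268, nearest bottom corner at (330,525), right edge at x≈388, with the head hidden behind it. I'll compare that with the projected model points of the socket and head.

```bash
python3 - <<'E'
from h import *
S=snap("scene")
s=bot.sense(); p=np.array(s["eef_pos"]); yaw=CY-0.075
low=p[2]+19-78; print("low",low)
for h in(0,24):
    P=[[*(p[:2]+rot(yaw)@[13.5*i,13.5*j]),low+h] for i,j in((1,1),(1,-1),(-1,-1),(-1,1))]
    print(h,((proj(S,P)-[290,170]+.45)*10).round(0).tolist())
print("axis",((proj(S,[[p[0],p[1],low+z] for z in(24,66)])-[290,170]+.45)*10).round(0).tolist())
# handle ends at mid height
P=[[*(p[:2]+rot(yaw)@[7*i,32*j]),low+78+k] for k in(12,-12) for i,j in((1,1),(1,-1),(-1,1),(-1,-1))]
print("handle",((proj(S,P)-[290,170]+.45)*10).round(0).tolist())
E
```

```text
low 79.99257346740899
0 [[344.0, 520.0], [260.0, 484.0], [300.0, 413.0], [384.0, 447.0]]
24 [[346.0, 476.0], [260.0, 441.0], [301.0, 368.0], [386.0, 403.0]]
axis [[323.0, 422.0], [326.0, 341.0]]
handle [[424.0, 356.0], [210.0, 270.0], [445.0, 317.0], [233.0, 232.0], [421.0, 403.0], [211.0, 318.0], [442.0, 365.0], [233.0, 280.0]]
```

```bash
cat >> h.py <<'E'
HD=dict(A=(-55,100),B=(55,100),C=(55,-100),D=(-55,-100))
LOW=59.0  # TCP z minus key lower end
def engage(p,yaw,offs=[(0,0),(2,0),(-2,0),(0,2),(0,-2),(2,2),(2,-2),(-2,-2),(-2,2),(4,0),(-4,0),(0,4),(0,-4)]):
    for o in offs:
        q=np.array(p)+o
        bot.servo_line([*q,LOW+76],att(yaw),velocity=100)
        hit=bot.servo_line([*q,LOW+62.5],att(yaw),velocity=40,force_limit=6)
        s=bot.sense(); z=s["eef_pos"][2]-LOW
        print("try",o,hit,"low %.1f"%z,"F",np.round(s["contact_force"],1))
        if z<67: return q
    return None
E
python3 - <<'E'
from h import *
yaw=CY-0.075+np.pi/2
print(engage(ch(*HD['A']),yaw)); st()
E
```

```text
try (0, 0) False low 61.9 F [-0.6  0.2 -2.4]
[550.37896865  91.1929496 ]
t20.9 p [550.   91.1 120.9] F [-0.6  0.2 -2.4] M [-0.17  0.06 -0.  ] gap 12.5 grip 98 q6 -0.12
```

```bash
cat >> h.py <<'E'
def turn(q,yaw,total,step=0.06,stop=None,start=0.07,vel=40):
    """turn clockwise from yaw; after contact (Mz>start) by total rad, or until Mz>stop. returns final yaw, contact yaw"""
    z=LOW+62.5; y0=None; y=yaw; log=[]
    while y>yaw-2.2:
        y-=step
        if y0 is not None and stop is None: y=max(y,y0-total)
        bot.servo_line([*q,z],att(y),velocity=vel)
        s=bot.sense(); m=s["moment"][2]; log.append(round(float(m),2))
        if y0 is None and m>start: y0=y+step/2
        if stop and m>stop: break
        if not stop and y0 is not None and y<=y0-total+1e-6: break
    print("contact after",None if y0 is None else round(yaw-y0,3),"turned",None if y0 is None else round(y0-y,3),"Mz",log); return y,y0
E
python3 - <<'E'
from h import *
yaw=CY-0.075+np.pi/2
q=ch(*HD['A']); st()
y,y0=turn(q,yaw,0.18); st(); print(yaw,y)
E
```

```text
t20.9 p [550.   91.1 120.9] F [-0.6  0.2 -2.4] M [-0.17  0.06 -0.  ] gap 12.5 grip 98 q6 -0.12
contact after 0.33 turned 0.18 Mz [0.04, -0.0, 0.07, 0.05, 0.06, 0.08, 0.07, 0.09, 0.11]
t23.1 p [549.3  90.8 121.3] F [-5.1 -3.1 -0.9] M [-0.89  1.    0.11] gap 12.4 grip 98 q6 0.39
1.6380406608324345 1.1280406608324343
```

```bash
cat >> h.py <<'E'
def rotto(q,y,yt,step=0.1,stop=None,vel=40):
    log=[]; sg=np.sign(yt-y)
    while abs(yt-y)>1e-6:
        y+=sg*min(step,abs(yt-y)); bot.servo_line([*q,LOW+62.5],att(y),velocity=vel)
        s=bot.sense(); log.append(round(float(s["moment"][2]),2))
        if stop and log[-1]>stop: break
    print("Mz",log,"F",np.round(s["contact_force"],1)); return y
ALIGN=CY+np.pi/2
E
python3 - <<'E'
from h import *
q=ch(*HD['A']); y=1.1280406608324343
y=rotto(q,y,ALIGN-1.12-0.2); st()
y=rotto(q,y,y+0.2); st()
print(bot.servo_line([*q,LOW+90],att(y),velocity=80)); st()
s=bot.sense(); 
bot.move_to([*ch(-20,0),LOW+110],att(ALIGN-.075))
p=ch(*HD['C']); bot.move_to([*p,LOW+85],att(ALIGN-.075)); st()
S=snap("scene","scene6.png");T=snap("top","top6.png")
f=lambda im,x,y,w,h,k:cv2.resize(im[y:y+h,x:x+w,::-1],None,fx=k,fy=k,interpolation=cv2.INTER_CUBIC)
cv2.imwrite("pics/c7.png",np.hstack([f(S["color"],300,195,50,50,8),f(T["color"],270,160,50,50,8)]))
E
```

```text
Mz [0.09, 0.05, 0.05, 0.09, 0.03, 0.05, 0.08, 0.07] F [-5.6 -0.9  0.5]
t25.1 p [548.8  91.7 121.2] F [-5.6 -0.9  0.5] M [-0.22  1.3   0.07] gap 12.9 grip 98 q6 1.13
Mz [-0.01, -0.02] F [-4.7  0.8 -1.9]
t25.6 p [549.7  91.6 121.1] F [-4.7  0.8 -1.9] M [ 0.02  1.04 -0.02] gap 12.3 grip 98 q6 0.93
False
t26.1 p [551.4  91.2 150.3] F [-0.6 -0.5 -1.9] M [-0.02 -0.02  0.  ] gap 12.3 grip 98 q6 0.93
t27.8 p [687.3 -91.1 142.9] F [-0.6  0.2 -1.6] M [ 0.02 -0.01  0.01] gap 12.3 grip 98 q6 -0.37
```

View pics/c7.png

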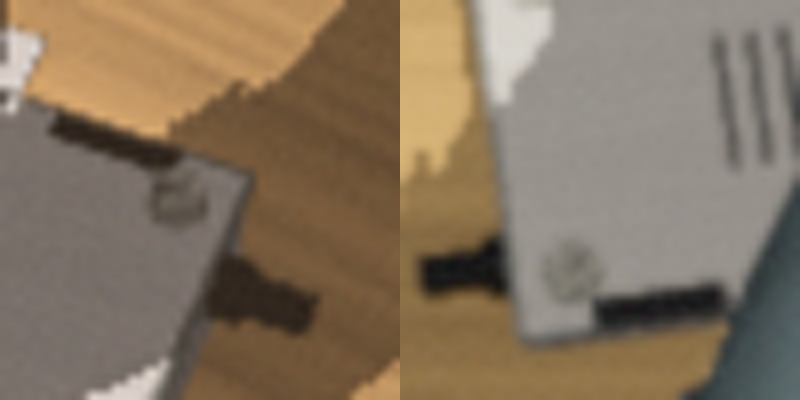

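The screw A head is now clearly rotated (178,198 left panel, 572,270 right). The side force suggests the chassis centre sits about 1.3 mm nearer the robot, so I'll update it and do C.

```bash
sed -i 's/^CH=.*/CH=np.array([617.8,-0.2]);CY=np.radians(8.15)/' h.py; cat >> h.py <<'E'
def round1(k):
    q=ch(*HD[k]); y=ALIGN-.075
    bot.move_to([*q,LOW+85],att(y)); q=engage(q,y)
    if q is None: return print("NOT ENGAGED")
    y=rotto(q,y,ALIGN-1.12-0.2); s=st(); y=rotto(q,y,y+0.2)
    bot.servo_line([*q,LOW+88],att(y),velocity=80); st()
E
python3 - <<'E'
from h import *
round1('C')
E
```

```text
try (0, 0) False low 62.1 F [ 0.1 -0.5 -2.8]
Mz [0.04, 0.01, 0.05, 0.02, 0.01, -0.01, 0.02, 0.08, 0.07, 0.06, 0.05, 0.04, 0.09] F [-5.4  1.9  3.4]
t32.1 p [686.1 -90.7 121.5] F [-5.4  1.9  3.4] M [0.38 1.18 0.09] gap 12.2 grip 99 q6 0.87
Mz [0.04, 0.0] F [-0.2  0.4 -2.2]
t33.1 p [687.1 -91.6 148.4] F [-0.4 -0.7 -2.6] M [0.01 0.03 0.  ] gap 12.6 grip 98 q6 0.67
```

```bash
python3 - <<'E'
from h import *
bot.move_to([430,-250,250],att(ALIGN-.5))
S=snap("scene","scene7.png");T=snap("top","top7.png")
f=lambda im,x,y,w,h,k:cv2.resize(im[y:y+h,x:x+w,::-1],None,fx=k,fy=k,interpolation=cv2.INTER_CUBIC)
W=[]
for s in(T,S):
    r=[]
    for k in'ABCD':
        u,v=proj(s,[[*ch(*HD[k]),72]])[0].round().astype(int); r.append(f(s["color"],u-8,v-8,17,17,11))
    W.append(np.hstack(r))
cv2.imwrite("pics/c8.png",np.vstack(W)); st()
E
```

```text
t34.4 p [ 430.6 -249.6  249.6] F [-0.2 -0.  -2.8] M [-0.01 -0.02 -0.06] gap 12.6 grip 98 q6 -0.41
```

View pics/c8.png

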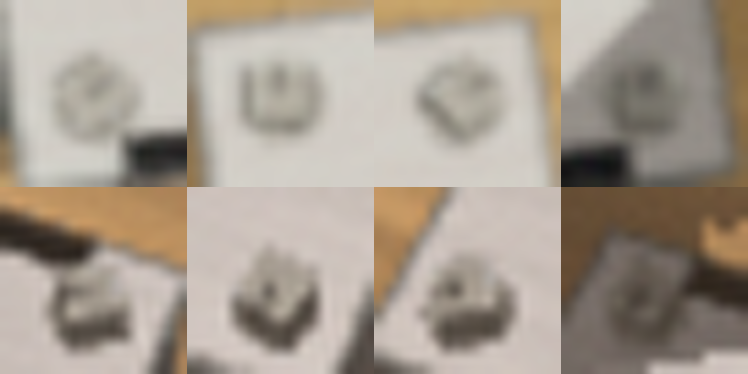

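Top row (A, B, C, D): the heads of A and C have turned, with the dark line up-right, while B and D still point up. I'll measure the line direction numerically.

```bash
cat > ang.py <<'E'
from h import *
def angles(s,im,dx=0):
    g=cv2.GaussianBlur(cv2.cvtColor(im,cv2.COLOR_RGB2GRAY),(0,0),0.5).astype(np.float32)
    out={}
    for k in'ABCD':
        best=None
        ph=np.radians(np.arange(-60,140,4)); r=np.linspace(1.5,7,8)
        # search centre within 2 mm: choose darkest radial line
        for ox in np.arange(-2,2.1,1):
            for oy in np.arange(-2,2.1,1):
                c=ch(*HD[k])+[ox,oy]
                w=CY-ph  # world direction for screw angle ph
                P=np.array([[c[0]+a*np.cos(t),c[1]+a*np.sin(t),72] for t in w for a in r])
                uv=proj(s,P).astype(np.float32)
                v=cv2.remap(g,uv[:,0].reshape(-1,1),uv[:,1].reshape(-1,1),cv2.INTER_CUBIC).reshape(len(w),-1).mean(1)
                best=v if best is None else best+v
        v=best-best.mean(); i=int(v.argmin()); wts=np.clip(-v,0,None)*(abs(ph-ph[i])<0.6)
        out[k]=round(float((wts*ph).sum()/wts.sum()),2)
    return out
E
python3 - <<'E'
from ang import *
for n,fn in(("top","top0.png"),("scene","scene0.png"),("top","top7.png"),("scene","scene7.png")):
    s=snap(n); print(fn,angles(s,cv2.imread("pics/"+fn)[:,:,::-1].copy()))
E
```

```text
top0.png {'A': -0.68, 'B': 1.76, 'C': -0.94, 'D': -0.78}
scene0.png {'A': 2.09, 'B': 0.13, 'C': 0.07, 'D': 0.08}
top7.png {'A': 0.88, 'B': 1.71, 'C': 1.08, 'D': -0.3}
scene7.png {'A': 0.65, 'B': 0.1, 'C': 0.42, 'D': 0.14}
```

```bash
python3 - <<'E'
from ang import *
bot.move_to([*ch(-20,0),LOW+115],att(ALIGN-.3))
round1('B')
bot.move_to([*ch(0,0),LOW+100],att(ALIGN-.3))
round1('D')
bot.move_to([430,-250,250],att(ALIGN-.5)); st()
S=snap("scene","scene8.png");T=snap("top","top8.png"); print(angles(T,T["color"]),angles(S,S["color"]))
f=lambda im,x,y,w,h,k:cv2.resize(im[y:y+h,x:x+w,::-1],None,fx=k,fy=k,interpolation=cv2.INTER_CUBIC)
W=[]
for s in(T,S):
    r=[]
    for k in'ABCD':
        u,v=proj(s,[[*ch(*HD[k]),72]])[0].round().astype(int); r.append(f(s["color"],u-8,v-8,17,17,11))
    W.append(np.hstack(r))
cv2.imwrite("pics/c9.png",np.vstack(W))
E
```

```text
try (0, 0) False low 62.1 F [ 0.2  0.1 -1.5]
Mz [0.01, 0.01, -0.01, -0.01, -0.0, 0.02, 0.03, 0.05, -0.01, 0.05, 0.03, 0.09, 0.09] F [-6.  -0.   2.4]
t40.3 p [657.5 107.4 121.4] F [-6.  -0.   2.4] M [-0.04  1.34  0.09] gap 12.8 grip 98 q6 1.15
Mz [0.03, 0.03] F [-1.8 -0.5 -3.2]
t41.3 p [658.9 106.5 148.4] F [ 0.2 -0.4 -1.8] M [-0.01  0.01  0.02] gap 12.4 grip 98 q6 0.96
try (0, 0) False low 62.1 F [-0.9  0.1 -2.5]
Mz [0.02, 0.01, 0.02, 0.05, 0.07, 0.04, 0.06, 0.02, 0.02, -0.01, -0.0, 0.03, 0.08] F [-5.2  1.4  5.7]
t46.8 p [ 577.2 -106.5  121.4] F [-5.2  1.4  5.7] M [0.26 1.18 0.08] gap 12.7 grip 99 q6 0.79
Mz [-0.02, 0.01] F [ 0.2  0.4 -2.7]
t47.7 p [ 578.1 -107.2  148.1] F [-1.  -0.5 -2.5] M [0.02 0.   0.01] gap 12.6 grip 98 q6 0.59
t48.7 p [ 430.1 -249.5  249.4] F [-0.1 -0.6 -3.8] M [-0.03 -0.04  0.01] gap 12.8 grip 98 q6 -0.41
{'A': 1.03, 'B': 1.33, 'C': 1.08, 'D': 1.27} {'A': 0.66, 'B': 0.56, 'C': 0.41, 'D': 0.47}
```

View pics/c9.png

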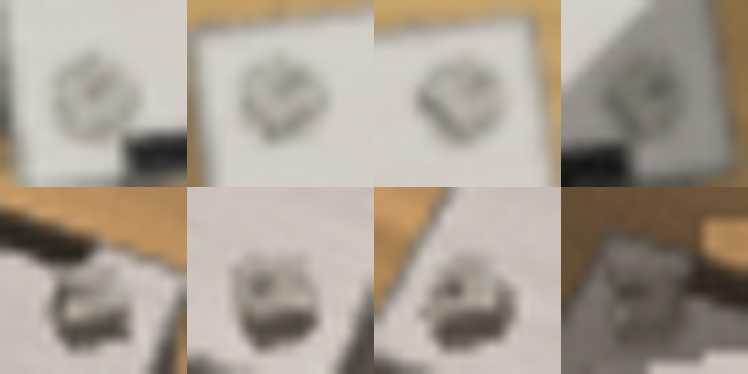

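All four heads are now rotated similarly, lines up-right in the top row. On to round 2, to the stop, with a small correction for the key's off-centre grip.

```bash
cat >> h.py <<'E'
def round2(k):
    c=ch(*HD[k]); y=ALIGN-1.12; Q=lambda y:c+rot(y)@[-1.0,0.5]
    bot.move_to([*ch(0,0),LOW+105],att(y))
    bot.move_to([*Q(y),LOW+85],att(y)); q=engage(Q(y),y)
    if q is None: return print("NOT ENGAGED")
    d=q-Q(y); log=[]
    while y>ALIGN-2.75:
        y-=0.1 if y>ALIGN-2.0 else 0.04
        bot.servo_line([*(Q(y)+d),LOW+62.5],att(y),velocity=40)
        m=bot.sense()["moment"][2]; log.append(round(float(m),2))
        if m>0.45: break
    print(k,"end theta",round(ALIGN-y,2),log); st()
    y+=0.25; bot.servo_line([*(Q(y)+d),LOW+62.5],att(y),velocity=40)
    bot.servo_line([*(Q(y)+d),LOW+88],att(y),velocity=80); st()
E
python3 - <<'E'
from h import *
round2('A')
E
```

```text
try (0, 0) False low 62.0 F [-0.7 -0.5 -2.1]
A end theta 2.46 [-0.03, 0.07, 0.03, 0.02, 0.03, 0.05, 0.06, 0.03, 0.07, 0.1, 0.13, 0.11, 0.1, 0.09, 0.14, 0.25, 0.38, 0.41, 0.16, 0.5]
t56.3 p [548.8  92.9 121.4] F [-1.1  6.3 -2. ] M [1.53 0.09 0.5 ] gap 12.5 grip 98 q6 2.26
t57.2 p [549.   91.3 147.5] F [-0.2 -0.2 -3.5] M [-0.02  0.02 -0.01] gap 12.4 grip 98 q6 2.02
```

```bash
sed -i 's/if m>0.45: break/if m>0.33: break/' h.py; python3 - <<'E'
from h import *
bot.move_gripper(5,120)
round2('C')
E
```

```text
try (0, 0) False low 62.1 F [-0.4 -0.4 -2.4]
C end theta 2.38 [-0.04, 0.05, 0.07, 0.02, 0.0, 0.04, 0.08, 0.03, 0.03, 0.06, 0.1, 0.11, 0.05, 0.1, 0.12, 0.14, 0.17, 0.54]
t64.3 p [686.2 -89.2 121.5] F [ 1.   6.4 -1.5] M [ 1.55 -0.29  0.54] gap 12.3 grip 119 q6 1.93
t65.1 p [685.9 -91.4 147.7] F [-0.4  0.7 -2.6] M [-0.06 -0.01 -0.02] gap 12.3 grip 119 q6 1.69
```

```bash
python3 - <<'E'
from ang import *
round2('B')
round2('D')
bot.move_to([430,-250,250],att(ALIGN-1.5)); st()
S=snap("scene","scene9.png");T=snap("top","top9.png"); print(angles(T,T["color"]),angles(S,S["color"]))
f=lambda im,x,y,w,h,k:cv2.resize(im[y:y+h,x:x+w,::-1],None,fx=k,fy=k,interpolation=cv2.INTER_CUBIC)
W=[]
for s in(T,S):
    r=[]
    for k in'ABCD':
        u,v=proj(s,[[*ch(*HD[k]),72]])[0].round().astype(int); r.append(f(s["color"],u-8,v-8,17,17,11))
    W.append(np.hstack(r))
cv2.imwrite("pics/c10.png",np.vstack(W))
E
```

```text
try (0, 0) True low 69.9 F [-0.6 -0.1 -2.7]
try (2, 0) True low 72.0 F [-1.   0.3  5.8]
try (-2, 0) False low 61.8 F [ 3.7  2.3 -4.1]
B end theta 2.34 [0.03, 0.1, 0.0, 0.09, 0.06, 0.14, 0.02, 0.06, 0.06, 0.15, 0.06, 0.08, 0.09, 0.1, 0.15, 0.26, 0.36]
t72.5 p [656.7 108.9 121.8] F [ 6.7  5.6 -5.1] M [ 1.23 -1.37  0.36] gap 12.7 grip 118 q6 2.18
t73.4 p [654.9 107.1 147. ] F [-0.8  0.6 -2.2] M [-0.04  0.03 -0.01] gap 12.4 grip 119 q6 1.93
try (0, 0) False low 62.1 F [-0.1 -1.1 -2.4]
D end theta 2.34 [0.02, 0.02, 0.08, 0.08, 0.04, 0.06, 0.04, 0.05, 0.1, 0.14, 0.13, 0.14, 0.15, 0.12, 0.12, 0.2, 0.41]
t80.0 p [ 577.2 -105.   121.5] F [ 0.6  6.8 -1. ] M [ 1.66 -0.3   0.41] gap 12.0 grip 119 q6 1.81
t80.9 p [ 577.1 -106.9  148.1] F [ 0.1  0.6 -2.8] M [-0.03  0.02  0.03] gap 12.3 grip 119 q6 1.56
t81.8 p [ 430.  -249.6  249.4] F [ 1.2  0.2 -1.4] M [ 0.01  0.01 -0.01] gap 12.4 grip 119 q6 0.59
{'A': 1.99, 'B': 1.98, 'C': 1.99, 'D': 2.05} {'A': 1.8, 'B': 1.08, 'C': 0.65, 'D': 0.81}
```

View pics/c10.png

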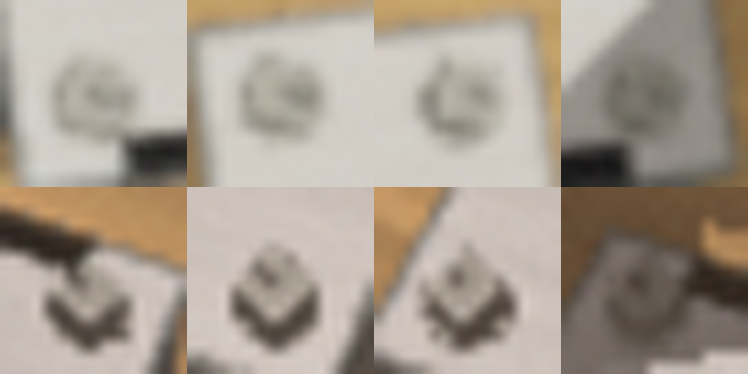

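The top view reads 1.98–2.05 rad for all four heads, which is the stop at 2.0. Now I'll put the key back.

```bash
python3 - <<'E'
from h import *
a=np.radians(22.6); g=np.array([552,-303])
bot.move_to([*g,LOW+60],att(a)); st()
bot.servo_line([*g,LOW+12],att(a),velocity=80)
print(bot.servo_line([*g,LOW+3],att(a),velocity=15,force_limit=4)); s=st()
bot.dwell(.3); bot.move_gripper(60,20); bot.dwell(.3); st()
p=s["eef_pos"]; bot.servo_line([p[0],p[1],190],att(a),velocity=100)
bot.move_to([330,-330,300],att(a)); st()
S=snap("scene","scene10.png");T=snap("top","top10.png")
f=lambda im,x,y,w,h,k:cv2.resize(im[y:y+h,x:x+w,::-1],None,fx=k,fy=k,interpolation=cv2.INTER_CUBIC)
cv2.imwrite("pics/c11.png",np.vstack([f(T["color"],240,130,220,100,3),f(S["color"],150,130,220,100,3)]))
E
```

```text
t82.7 p [ 552.  -302.4  119.1] F [ 0.5  0.6 -1.3] M [ 0.01 -0.01  0.07] gap 12.4 grip 119 q6 0.49
True
t83.9 p [ 552.1 -303.2   64.3] F [ 0.  -0.2  4.1] M [ 0.07  0.11 -0.01] gap 12.1 grip 120 q6 0.49
t85.0 p [ 551.3 -302.4   63. ] F [-0.2 -0.2  0.5] M [-0.02 -0.01  0.01] gap 59.6 grip 0 q6 0.49
t87.4 p [ 330.5 -330.   299.6] F [-0.  -0.2 -1.5] M [ 0.04  0.01 -0.02] gap 60.2 grip 0 q6 0.14
```

View pics/c11.png

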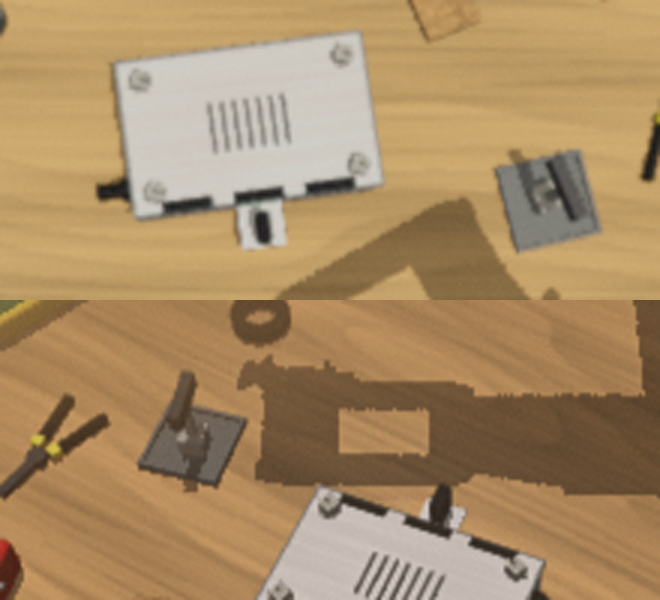

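The key stands upright in its tray at (545,190). The module is fully home at (262,225), with about 44 mm of plate outside as at insertion. Nothing else has moved, so I'm handing in.

```bash
python3 -c "
from bench import bot
print(bot.finish_job())"
```

```text
the job is handed in; nothing more can be done
None
```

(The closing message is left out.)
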